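# Load the index table and push it round until it locks

## Task

Set the loose round wooden blank upright in the empty nest of the round index table and let go of it. Then push the table anticlockwise (seen from above) by its upright post until its spring plunger snaps into the next notch and locks it; feel for the lock, never press on the table with more than 25 N, and leave the other things where they are.

Things in the scene. Friction and masses are not known exactly. Their poses are not given: they have to be found in the camera images.
- index_base: Fixed grey round base of the index table, 170 mm wide. Origin on the worktop (z = 0) under the table's turning axis, z up along the axis. A dark bracket with the spring plunger stands out on its -y side, up to 155 mm from the axis, under 45 mm high.
- turntable (a joint): Angle of the turning plate, rad, grows anticlockwise seen from above; at 0 the push post stands at bearing 200 degrees (3.491 rad) from the base's x axis. Starts between two notches, at -1.05 to -0.75. The plate is a metal disc 196 mm wide, top 46 mm above the worktop; it turns with light friction (2 to 3 N at the post) and stays where it is left.
- post_top (a point): Top of the push post: an upright steel post 14 mm thick with a black cap 17 mm thick, standing 50 mm above the plate (top 96 mm above the worktop), 83 mm from the turning axis. Its rubber bush gives along the push at about 6 N per mm, up to 4 mm, then is solid.
- nest (a point): Centre of the floor of the empty nest: a round black cup on the plate, 50 mm wide inside, 58 mm outside, wall 7 mm high above this point, floor 49 mm above the worktop, 58 mm from the turning axis, 90 degrees anticlockwise from the post. Two like nests, at 180 and 270 degrees from the post, hold like blanks, fixed to the plate, tops 99 mm above the worktop.
- blank: The loose round wooden blank: a plain upright cylinder of light wood, 42 mm wide and 50 mm tall, about 60 g, with a small drilled centre in its top, standing alone on the worktop, left of the table. Origin at the centre of its underside, z up along it.
- plunger (a joint): How far the spring plunger is pushed out, m: 0.006 riding on the notched ring (table free), 0 when snapped into a notch (table locked hard both ways). The ring is hidden under the plate and clamped a little differently every time: the next notch comes up at a turntable angle anywhere from -0.35 to 0.35.
- tape_roll: Bystander: roll of masking tape 100 mm wide, 24 mm high, lying flat. Origin at the centre of its underside.
- jar: Bystander: jar of tacks 60 mm wide, 82 mm tall. Origin at the centre of its underside.
- knob (a point): Middle of the plunger's black knob, 22 mm wide, at the outer end of the bracket, low beside the plate, 31 mm above the worktop. It moves 6 mm inward, towards the turning axis, when the plunger snaps in.
Things that resemble listed ones, but are neither listed nor needed, are in the scene too. There is more than one size of the blank; the one meant has the size given above.

How it is judged:
By the outcome, as a careful person would: the job done as asked, in the order asked, and still so for the second after the job is handed in, with the robot touching nothing.
It also fails if it takes over 64 s, if anything falls off the work surface, if the arm or the gripper's body presses on something with over 40 N, if the wrist force passes 120 N, or if a joint passes its speed limit or range.

## Robot

A 6-joint arm with a two-finger parallel gripper is mounted at the origin on the work surface; the furniture and walls round the work are solid. World frame = base frame: x ahead of the robot, y to its left, z up, the work surface at z = 0. Lengths are in m, angles in rad, forces in N, time in s.
With the tool pointing down it reaches from about 0.35 to 0.875 m from the base axis. Payload 15.5 kg.
Tool frame: the origin (TCP) lies at the very end of the fingers, on their centre line; the grasp point (between the pads) lies 19 mm behind it; y points along the fingers, x is the direction in which the jaws open and shut, and the axes are right-handed (so a half turn about y gives the same grasp; the last joint's range is limited). The gripper opens to 85 mm and grips with 20 to 120 N. Pads are 22 mm wide; open, the fingers measure 114 mm over their backs; the gripper's body (76 mm by 85 mm) begins 54 mm behind the grasp point. The pads swing forward as they close: fully open they stand 13 mm farther back than shut.
Start: joints at [1.091, 0.494, 1.345, -0, 1.302, -0.096], TCP at [0.234, 0.58, 0.231] pointing down, gripper open.
Joint ranges: [-2.91, 2.91], [-0.82, 2.16], [0.22, 2.67], [-1.22, 4.37], [0.12, 2.79], [-3.08, 3.08]. Speed limits (rad/s): [1.89, 1.89, 2.57, 3.01, 3.01, 3.01].

## Interface

Orientations are given as a unit quaternion [w, x, y, z].
In Python, from plant import manip gives the robot as it stands. The module is installed in compiled form; this text tells all that it offers.
- The arm moves only by the tool jog_arm, never from a script. Its argument "rows" is one flat list of numbers, 7 for each row, row after row: the turn, a rotation vector about the world's x, y, z in degrees, then the shift along the world's x, y, z in m, then the closure, from 0 (fully open) to 1 (shut). A call has exactly 8 rows; each row is the pose to reach, as a shift and turn from the pose commanded when the call began; what a row does not reach only later rows make up. A row lasts 1/10 s, in which the tool goes at most 50 mm and 8.59 degrees, less where a joint would pass 70% of its speed; a pose out of reach is approached as far as the arm can. A call with a gripper value outside its range is refused whole. The fingers move at their own pace and stop on an object; "squeeze" is the grip in N (left out, the last holds). Time passes only in rows, so rows that repeat a pose let the fingers close, or fill a call up. It gives the time, the measured TCP pose, the force and the opening at its end, in the units of the state.
- manip.state(): the state, without advancing time (a new reading comes with each control period).
- manip.read_camera(name): name is "side" or "top" or "wrist"; returns a dict with "img" (384x512x3 uint8, red, green, blue), "range_z" (384x512 float32, m along the optical axis (not along the pixel's ray), 0 where there is no reading), "vfov" (degrees; the focal length in pixels is half the picture's height over the tangent of half this angle, whatever the lens; pixels are square), "cx", "cy" (the principal point, pixels), "T" (4x4, takes a point from camera to world coordinates); the wrist camera has in their place "hand_eye" (4x4, takes a point from camera to tool coordinates, whose origin is the TCP and whose axes are the tool frame's). Camera axes: x right, y up, looking along -z (the intrinsics and any distortion apply to the point x, -y, -z); pixel columns grow to the right and rows downward; lengths in m; the calibration is good to about 2 mm. A picture is of the moment at which its call begins: read the wrist's pose just before it.
- manip.finish_job(): hands the job in, once; it reports no verdict.
Trained networks look in a picture, given as the dict that the camera call returned (one of the last four; its "shot" number tells which), for a name from the list of things; names that differ only in an ending like _2 or _b are one class to them, and where a whole thing is asked for, a point or a joint stands for the part that bears it (a point fixed in the world has none). Each returns a list of dicts, best first, with "confidence" (0 to 1); they miss things now and then, are a little off and sometimes report something else, mostly with a low value. They report only what shows in the picture. A call takes as long as a camera call. They do not tell look-alikes from the thing itself.
- manip.spot_in(name, picture): "xyz" ([x, y, z] in m, in world coordinates, good to about 4 mm: the middle of the surface that is visible of it).
The state is a dict: "t": time; "joint_positions": joint angles; "joint_vel": joint speeds; "tau": joint torques, N m; "ee_pos": TCP position; "orientation": TCP orientation; "ft_force": force on the tool from outside, world axes, zero at the start; "wrist_torque": the same for the moment, N m; "gripper_width": opening from 0.0 (shut) to 1.0 (fully open).
Only numpy, scipy, OpenCV 4.12 (cv2) and the standard library are available. Lean on these libraries where they do the work, as an engineer would, in place of code of your own. Each camera call takes 0.05 s, during which the arm holds its last target.

## Working session

There is one attempt and no reset: what is moved stays moved. The work goes in short steps, Python scripts to look and compute and a tool call to move; the robot and the scene stay as the last step left them, time stands still between calls to the robot, and variables do not carry over. Pictures are saved under pics/ and viewed, and the job is handed in when it is done.

Besides the shell and the picture viewer there is one more tool, called as a command line: name --argument value ..., lists and objects as JSON in quotes. jog_arm: Moves the arm, as the interface text tells. Its arguments: {"type":"object","properties":{"rows":{"type":"array","items":{"type":"number"}},"squeeze":{"type":"number"}},"required":["rows"]}

```bash
mkdir -p pics; cat > h.py <<'E'
import numpy as np, cv2
from plant import manip
from scipy.spatial.transform import Rotation as R
def Tw(st):
    q=st["orientation"];T=np.eye(4);T[:3,:3]=R.from_quat([q[1],q[2],q[3],q[0]]).as_matrix();T[:3,3]=st["ee_pos"];return T
def cam(name):
    st=manip.state();p=manip.read_camera(name)
    T=p["T"] if "T" in p else Tw(st)@np.array(p["hand_eye"])
    return p,np.array(T)
def cloud(p,T):
    z=p["range_z"];h,w=z.shape;f=h/2/np.tan(np.radians(p["vfov"])/2)
    u,v=np.meshgrid(np.arange(w),np.arange(h))
    P=np.stack([(u-p["cx"])/f*z,-(v-p["cy"])/f*z,-z],-1)
    return P@T[:3,:3].T+T[:3,3]
def save(p,n): cv2.imwrite("pics/"+n+".png",cv2.cvtColor(p["img"],cv2.COLOR_RGB2BGR))
E
python3 - <<'E'
from h import *
print(manip.state())
for n in ("top","side"):
    p,T=cam(n);save(p,n+"0")
    print(n,{k:v for k,v in p.items() if k not in("img","range_z")})
    for o in ["index_base","turntable","post_top","nest","blank","tape_roll","jar","knob"]:
        print(o,[(np.round(d["xyz"],3).tolist(),round(d["confidence"],2)) for d in manip.spot_in(o,p)])
    np.savez(n+"0.npz",c=cloud(p,T),img=p["img"])
print(manip.state()["t"])
E
```

```text
{'t': 0.0, 'joint_positions': array([ 1.09147844e+00,  4.94183521e-01,  1.34613118e+00,  5.74940999e-05,
        1.30249271e+00, -9.54756112e-02]), 'joint_vel': array([-1.09350616e-03, -8.10389381e-06,  1.68180677e-03,  1.59577856e-04,
        2.00995215e-04, -1.92236167e-03]), 'tau': array([ 1.36443938e-03, -8.82160950e+01, -3.83861697e+01, -7.06870765e-05,
        1.02343116e-02, -8.77393109e-05]), 'ee_pos': array([0.23385448, 0.57921721, 0.23070002]), 'orientation': array([-0.58600733,  0.5863832 ,  0.39505602, -0.39582937]), 'ft_force': array([-0.19200712, -0.3898875 , -0.87322055]), 'wrist_torque': array([ 0.01554517, -0.04170674,  0.00403135]), 'gripper_width': 1.0022367243204549}
top {'vfov': 45.48109154848628, 'cx': 257.4990233283432, 'cy': 195.99932526538387, 'T': array([[-6.33319678e-04,  9.82444292e-01, -1.86555120e-01,
         2.51167984e-01],
       [-9.99872070e-01,  2.35950413e-03,  1.58200966e-02,
        -3.22985333e-02],
       [ 1.59825412e-02,  1.86541273e-01,  9.82317114e-01,
         1.52628977e+00],
       [ 0.00000000e+00,  0.00000000e+00,  0.00000000e+00,
  
[... 365 characters left out ...]
], 0.92)]
jar [([0.688, -0.377, 0.083], 0.77)]
knob []
side {'vfov': 53.034755179534905, 'cx': 260.88105882435434, 'cy': 191.02887074291692, 'T': array([[-0.99502829,  0.0667686 , -0.07389621,  0.47675021],
       [-0.09942734, -0.62324404,  0.77568104,  0.71851927],
       [ 0.00573576,  0.77917188,  0.62678408,  0.69945381],
       [ 0.        ,  0.        ,  0.        ,  1.        ]]), 'shot': 2}
index_base []
turntable [([0.632, -0.071, 0.047], 0.65)]
post_top [([0.561, -0.055, 0.072], 0.67)]
nest []
blank [([0.511, 0.168, 0.042], 0.85), ([0.491, 0.298, 0.067], 0.56)]
tape_roll [([0.376, 0.099, 0.021], 0.73), ([0.633, -0.072, 0.049], 0.25)]
jar [([0.69, -0.359, 0.056], 0.69)]
knob []
0.9
```

View pics/top0.png

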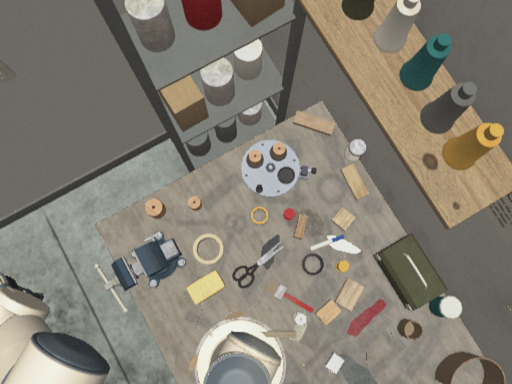

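View pics/side0.png

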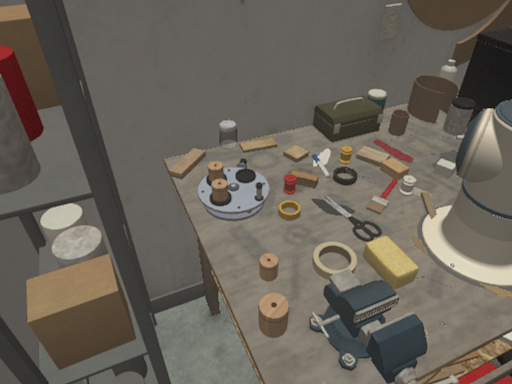

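```bash
python3 - <<'E'
import numpy as np
from scipy.optimize import least_squares
d=np.load("top0.npz");c=d["c"].reshape(-1,3);im=d["img"].reshape(-1,3)
def near(x,y,r,z0,z1):
    m=(np.hypot(c[:,0]-x,c[:,1]-y)<r)&(c[:,2]>z0)&(c[:,2]<z1);return m
for n,(x,y),r in (("b1",(.513,.151),.05),("b2",(.487,.277),.05)):
    m=near(x,y,r,.03,.12); q=c[m]; print(n,m.sum(),np.percentile(q[:,2],[5,50,95]))
    zt=np.percentile(q[:,2],80); t=q[abs(q[:,2]-zt)<.004]
    print(t.mean(0),t.min(0),t.max(0),(np.ptp(t[:,0]),np.ptp(t[:,1])))
# worktop height
w=near(.5,.0,.03,-.05,.03);print("worktop",np.median(c[w,2]))
# things on plate
m=near(.628,-.098,.115,.085,.12);q=c[m]
import cv2
# cluster via grid
g=np.zeros((300,300),np.uint8)
ix=((q[:,0]-.478)*1000).astype(int);iy=((q[:,1]+.248)*1000).astype(int);g[ix,iy]=1
g=cv2.dilate(g,np.ones((5,5)))
n,l=cv2.connectedComponents(g)
for k in range(1,n):
    s=q[l[ix,iy]==k];print(k,len(s),s.mean(0),np.median(s[:,2]),(s.min(0)+s.max(0))/2,np.ptp(s,axis=0))
m=near(.628,-.098,.13,.035,.053);q=c[m];print("plate",np.median(q[:,2]),q.min(0),q.max(0))
E
```

```text
b1 136 [0.04304091 0.04972565 0.05415242]
[0.51159381 0.15048197 0.05176777] [0.49400188 0.1317499  0.04878251] [0.53093899 0.17080846 0.05645858] (np.float64(0.03693711145288242), np.float64(0.039058558938629))
b2 298 [0.04455828 0.06901673 0.07438117]
[0.49219613 0.27914064 0.07081625] [0.46495127 0.2508144  0.06774252] [0.52007019 0.30576542 0.07545158] (np.float64(0.05511892280916658), np.float64(0.054951020961213404))
worktop 0.0006823187477297266
1 21 [ 0.55521172 -0.060139    0.09642073] 0.09611695557803768 [ 0.55567575 -0.06009348  0.0973285 ] [0.01400626 0.01288381 0.01190076]
2 137 [ 0.65499238 -0.04643784  0.09904736] 0.09965876168813925 [ 0.65626299 -0.04731783  0.09712744] [0.04137213 0.03875659 0.02378235]
3 133 [ 0.68077946 -0.12359847  0.09853251] 0.09882059450679703 [ 0.68238213 -0.12501086  0.09744515] [0.03982025 0.03898958 0.02481702]
plate 0.04658611853897077 [ 0.53315783 -0.22583059  0.03517118] [ 0.7296114  -0.00118249  0.05297466]
```

```bash
python3 - <<'E'
from h import *
st=manip.state();T=Tw(st);print(np.round(T,3));
p,T=cam("wrist");save(p,"w0")
print(np.round(p["hand_eye"],3),p["vfov"])
d=np.load("top0.npz");c=d["c"]
# max heights on way
q=c.reshape(-1,3)
for x in np.arange(.2,.75,.05): print(round(x,2),[round(float(q[(abs(q[:,0]-x)<.025)&(abs(q[:,1]-y)<.025),2].max(initial=0)),2) for y in np.arange(-.35,.65,.05)])
E
```

```text
[[ 0.374 -0.    -0.927  0.234]
 [ 0.927 -0.     0.374  0.58 ]
 [-0.    -1.     0.     0.231]
 [ 0.     0.     0.     1.   ]]
[[ 1.     0.    -0.    -0.   ]
 [-0.001  0.314 -0.949 -0.144]
 [-0.     0.949  0.314  0.081]
 [ 0.     0.     0.     1.   ]] 62.63814573909572
0.2 [0.03, 0.04, 0.03, 0.02, 0.02, 0.02, 0.01, 0.01, 0.01, 0.06, 0.06, 0.01, 0.8, 0.8, 0.71, 0.7, 0.66, 0.34, 0.29, 0.0]
0.25 [0.03, 0.01, 0.01, 0.01, 0.02, 0.02, 1.53, 0.02, 0.06, 0.06, 0.06, 0.01, 0.02, 0.14, 0.14, 0.66, 0.66, 0.29, 0.45, 0.0]
0.3 [0.05, 0.06, 0.02, 0.03, 0.01, 0.01, 0.02, 0.02, 0.05, 0.06, 0.03, 0.1, 0.14, 0.14, 0.14, 0.12, 0.09, 0.0, 0.42, 0.0]
0.35 [0.01, 0.01, 0.03, 0.03, 0.01, 0.02, 0.02, 0.01, 0.03, 0.03, 0.03, 0.1, 0.13, 0.13, 0.13, 0.01, 0.01, 0.0, 0.0, 0.0]
0.4 [0.66, 0.02, 0.02, 0.04, 0.01, 0.02, 0.01, 0.01, 0.03, 0.03, 0.03, 0.09, 0.11, 0.1, 0.01, 0.01, 0.01, 0.0, 0.0, 0.0]
0.45 [0.67, 0.03, 0.01, 0.04, 0.05, 0.03, 0.03, 0.01, 0.01, 0.01, 0.01, 0.01, 0.07, 0.08, 0.01, 0.01, 0.01, 0.0, 0.0, 0.0]
0.5 [0.67, 0.66, 0.01, 0.05, 0.06, 0.03, 0.03, 0.01, 0.01, 0.01, 0.06, 0.01, 0.08, 0.08, 0.01, 0.01, 0.0, 0.0, 0.0, 0.0]
0.55 [0.67, 0.66, 0.01, 0.01, 0.06, 0.06, 0.1, 0.05, 0.01, 0.01, 0.06, 0.01, 0.01, 0.01, 0.0, 0.0, 0.0, 0.0, 0.0, 0.0]
0.6 [0.68, 0.67, 0.66, 0.06, 0.06, 0.06, 0.05, 0.05, 0.01, 0.01, 0.01, 0.01, 0.01, 0.0, 0.0, 0.0, 0.0, 0.0, 0.0, 0.0]
0.65 [0.8, 0.67, 0.66, 0.06, 0.1, 0.1, 0.11, 0.06, 0.01, 0.01, 0.01, 0.0, 0.0, 0.0, 0.0, 0.0, 0.0, 0.0, 0.0, 0.0]
0.7 [0.8, 0.74, 0.67, 0.66, 0.11, 0.1, 0.1, 0.06, 0.01, 0.0, 0.0, 0.0, 0.0, 0.0, 0.0, 0.0, 0.0, 0.0, 0.0, 0.0]
```

View pics/w0.png

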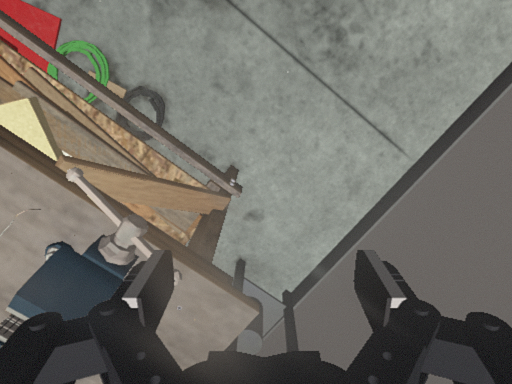

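jog_arm --rows '[0, 0, -8.5, 0.026, -0.04, 0, 0, 0, 0, -17, 0.052, -0.08, 0, 0, 0, 0, -25.5, 0.078, -0.12, 0, 0, 0, 0, -34, 0.104, -0.16, 0, 0, 0, 0, -42.5, 0.13, -0.2, 0, 0, 0, 0, -51, 0.156, -0.24, 0, 0, 0, 0, -59.5, 0.182, -0.28, -0.01, 0, 0, 0, -68, 0.208, -0.32, -0.02, 0]'

```text
t: 1.75
ee_pos: [0.443, 0.2579, 0.2115]
orientation: [0.707, -0.707, 0.002, -0.002]
ft_force: [1.0, -0.0, -0.5]
gripper_width: 0.997
```

jog_arm --rows '[0, 0, -8, 0.025, -0.036, -0.01, 0, 0, 0, -16, 0.05, -0.072, -0.03, 0, 0, 0, -22, 0.07, -0.109, -0.05, 0, 0, 0, -22, 0.07, -0.109, -0.07, 0, 0, 0, -22, 0.07, -0.109, -0.08, 0, 0, 0, -22, 0.07, -0.109, -0.08, 0, 0, 0, -22, 0.07, -0.109, -0.08, 0, 0, 0, -22, 0.07, -0.109, -0.08, 0]'

```text
t: 2.55
ee_pos: [0.5123, 0.1514, 0.1323]
orientation: [0.694, -0.694, 0.134, -0.135]
ft_force: [0.4, 0.2, -0.3]
gripper_width: 1.003
```

```bash
python3 - <<'E'
from h import *
st=manip.state();print(st["t"],st["ee_pos"],np.round(Tw(st),3)[:3,:3],st["joint_positions"])
p,T=cam("wrist");save(p,"w1")
c=cloud(p,T)
print(manip.spot_in("blank",p)[:2])
m=(np.hypot(c[...,0]-.512,c[...,1]-.15)<.04)&(c[...,2]>.044)&(c[...,2]<.056)
t=c[m];print(len(t),t.mean(0),np.median(t[:,2]),(t.min(0)+t.max(0))/2,np.ptp(t,axis=0))
E
```

```text
2.55 [0.51227991 0.15135142 0.13225148] [[ 0.928  0.001  0.373]
 [-0.373  0.     0.928]
 [ 0.001 -1.     0.001]] [1.75446724e-01 4.90415234e-01 1.68499319e+00 3.82169699e-05
 9.64661710e-01 5.57742320e-01]
[{'xyz': [0.5139, 0.1643, 0.0572], 'confidence': 0.61}, {'xyz': [0.4948, 0.2787, 0.0691], 'confidence': 0.61}]
2268 [0.51290507 0.15389517 0.05088442] 0.05102701468753405 [0.51256932 0.15282383 0.04876613] [0.0410935  0.04098321 0.00947909]
```

View pics/w1.png

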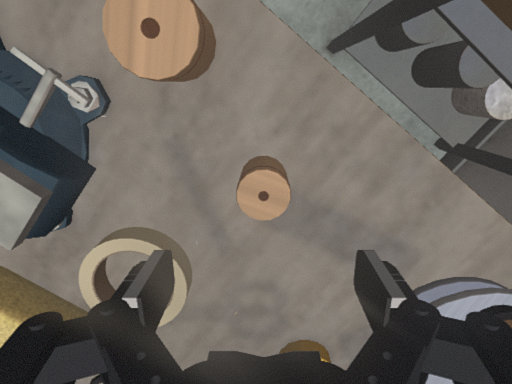

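jog_arm --rows '[0, 0, 0, 0, 0.001, -0.04, 0, 0, 0, 0, 0, 0.001, -0.08, 0, 0, 0, 0, 0, 0.001, -0.11, 0, 0, 0, 0, 0, 0.001, -0.119, 0, 0, 0, 0, 0, 0.001, -0.119, 0, 0, 0, 0, 0, 0.001, -0.119, 1, 0, 0, 0, 0, 0.001, -0.119, 1, 0, 0, 0, 0, 0.001, -0.119, 1]' --squeeze 30

```text
t: 3.45
ee_pos: [0.5128, 0.1517, 0.0135]
orientation: [0.694, -0.694, 0.134, -0.136]
ft_force: [-0.7, 0.7, 1.2]
gripper_width: 0.515
```

jog_arm --rows '[0, 0, 0, 0, 0, 0, 1, 0, 0, 0, 0, 0, 0, 1, 0, 0, 0, 0, 0, 0, 1, 0, 0, 0, 0, 0, 0, 1, 0, 0, 0, 0, 0, 0.03, 1, 0, 0, 0, 0, 0, 0.07, 1, 0, 0, 0, 0, 0, 0.11, 1, 0, 0, 0, 0, 0, 0.14, 1]'

```text
t: 4.25
ee_pos: [0.5124, 0.1516, 0.1552]
orientation: [0.694, -0.694, 0.134, -0.136]
ft_force: [0.1, 0.4, -0.4]
gripper_width: 0.48
```

jog_arm --rows '[0, 0, 0, 0.004, -0.034, 0, 1, 0, 0, 0, 0.008, -0.075, 0, 1, 0, 0, 0, 0.013, -0.12, 0, 1, 0, 0, 0, 0.018, -0.165, 0, 1, 0, 0, 0, 0.023, -0.21, 0, 1, 0, 0, 0, 0.028, -0.25, 0, 1, 0, 0, 0, 0.03, -0.27, 0, 1, 0, 0, 0, 0.03, -0.27, 0, 1]'

```text
t: 5.05
ee_pos: [0.5424, -0.1212, 0.1528]
orientation: [-0.694, 0.694, -0.135, 0.136]
ft_force: [-0.3, -0.3, -0.7]
gripper_width: 0.481
```

```bash
python3 - <<'E'
from h import *
st=manip.state();print(st["t"],st["ee_pos"])
p,T=cam("wrist");save(p,"w2")
c=cloud(p,T);np.savez("w2.npz",c=c,img=p["img"])
print(manip.spot_in("nest",p)[:2]);print(manip.spot_in("post_top",p)[:2])
E
```

```text
5.05 [ 0.54237629 -0.12120709  0.15282341]
[{'xyz': [0.6331, -0.0909, 0.0453], 'confidence': 0.56}, {'xyz': [0.5576, -0.0569, 0.0938], 'confidence': 0.25}]
[{'xyz': [0.5609, -0.0595, 0.0932], 'confidence': 0.73}]
```

View pics/w2.png

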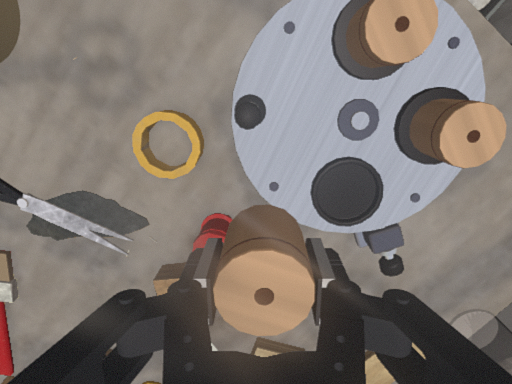

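```bash
python3 - <<'E'
import numpy as np,cv2
from scipy.optimize import least_squares
d=np.load("w2.npz");c=d["c"];im=d["img"].astype(int)
def circ(P):
    f=lambda a:np.hypot(P[:,0]-a[0],P[:,1]-a[1])-a[2]
    r=least_squares(f,[*P[:,:2].mean(0),.03],loss="soft_l1",f_scale=.001);return r.x,np.std(f(r.x))
dark=(im.max(2)<75).astype(np.uint8)
n,l,s,ce=cv2.connectedComponentsWithStats(dark)
for name,(u,v) in dict(nest=(347,190),post=(250,112),knob=(391,265)).items():
    k=l[v,u];m=(l==k)
    if k==0: print(name,"not dark",im[v,u]);continue
    P=c[m];print(name,s[k],np.median(P,axis=0),P.min(0),P.max(0))
    if name=="nest":
        rim=P[P[:,2]>.0535];print("rim",len(rim),rim.mean(0),circ(rim))
        fl=P[(P[:,2]<.0535)&(P[:,2]>.045)];print("floor",fl.mean(0),np.ptp(fl,axis=0),(fl.min(0)+fl.max(0))/2,np.median(fl[:,2]))
        cs,_=cv2.findContours(m.astype(np.uint8),cv2.RETR_EXTERNAL,cv2.CHAIN_APPROX_NONE);print(cv2.minEnclosingCircle(cs[0]))
    if name=="post": t=P[P[:,2]>.09];print((t.min(0)+t.max(0))/2,np.ptp(t,axis=0),len(t))
# held blank top
for (u,v) in ((264,296),(402,24),(473,136)):
    t=c[v-35:v+35,max(0,u-45):u+45].reshape(-1,3);z=np.median(t[:,2]);t=t[abs(t[:,2]-z)<.005];print(z,t.mean(0),(t.min(0)+t.max(0))/2,np.ptp(t,axis=0))
# plate edge
pl=(abs(c[...,2]-.046)<.004)&(np.hypot(c[...,0]-.629,c[...,1]+.0975)<.11)
P=c[pl];r=np.hypot(P[:,0]-.629,P[:,1]+.0975)
a=np.arctan2(P[:,1]+.0975,P[:,0]-.629);E=[]
for b in np.arange(-np.pi,np.pi,.1):
    mm=(a>b)&(a<b+.1)
    if mm.sum()>30:
        i=np.argmax(r*mm); 
        if r[i]>.09:E.append(P[i])
print(circ(np.array(E)),len(E))
E
```

```text
nest [ 311  157   72   69 3295] [ 0.60560418 -0.15166317  0.05043779] [ 0.57313859 -0.17683546  0.04773733] [ 0.63194037 -0.04652599  0.29651644]
rim 827 [ 0.60530291 -0.14792285  0.06051061] (array([ 0.60369519, -0.14813135,  0.02644945]), np.float64(0.010345302288523872))
floor [ 0.60496677 -0.15168466  0.05021894] [0.04955982 0.05403271 0.00575947] [ 0.60416655 -0.14729706  0.05061707] 0.05012148492442976
((346.7988586425781, 190.69540405273438), 35.82270431518555)
post not dark [78 76 80]
knob [379 254  25  22 372] [ 0.62240928 -0.23975895  0.0393983 ] [ 0.6132995  -0.24899023  0.02700732] [ 0.63410256 -0.23339034  0.04376566]
0.19026626935990026 [ 0.54305105 -0.12020817  0.19027621] [ 0.5429934  -0.12105967  0.18880168] [0.04072788 0.04033021 0.00706248]
  return _methods._mean(a, axis=axis, dtype=dtype,
  ret = ret.dtype.type(ret / rcount)
<stdin>:20: RuntimeWarning: Mean of empty slice.
  ret = um.true_divide(
Traceback (most recent call last):
ValueError: zero-size array to reduction operation minimum which has no identity
```

```bash
python3 - <<'E' 2>&1 | grep -v Warn
import numpy as np,cv2
from h import *
d=np.load("w2.npz");c=d["c"];im=d["img"].astype(int)
st=manip.state();p,T=cam("wrist")
f=192/np.tan(np.radians(p["vfov"])/2)
def ray(u,v,z):
    dv=T[:3,:3]@np.array([(u-p["cx"])/f,-(v-p["cy"])/f,-1]);return T[:3,3]+dv*(z-T[2,3])/dv[2]
for z in(.049,.053,.056): print(z,ray(346.8,190.7,z))
dark=(im.max(2)<75).astype(np.uint8)
n,l,s,ce=cv2.connectedComponentsWithStats(dark);m=(l==l[190,347])
cs,_=cv2.findContours(m.astype(np.uint8),cv2.RETR_EXTERNAL,cv2.CHAIN_APPROX_NONE)
E=np.array([ray(u,v,.056) for u,v in cs[0][:,0]])
(x,y),r=cv2.minEnclosingCircle((E[:,:2]*1000).astype(np.float32));print("rim@.056",x,y,r)
el=cv2.fitEllipse((E[:,:2]*1000).astype(np.float32));print(el)
print("post px z.096",ray(249,107,.096))
print("blank hole",ray(264,296,.19), "hub",ray(359,120,.047))
for (u,v) in ((402,24),(473,136)): print(ray(u,v,.099))
E
```

```text
0.049 [ 0.60463997 -0.14602792  0.049     ]
0.053 [ 0.60411982 -0.14436579  0.053     ]
0.056 [ 0.60372971 -0.14311919  0.056     ]
rim@.056 602.4609375 -144.3655242919922 29.32101058959961
((603.1611938476562, -144.27142333984375), (55.358177185058594, 57.774024963378906), 15.677633285522461)
post px z.096 [ 0.55891276 -0.05190393  0.096     ]
blank hole [ 0.54240742 -0.11761068  0.19      ] hub [ 0.63089246 -0.09496842  0.047     ]
[ 0.65620464 -0.04230847  0.099     ]
[ 0.6817445 -0.1201999  0.099    ]
```

jog_arm --rows '[0, 0, 0, 0.025, -0.011, 0, 1, 0, 0, 0, 0.05, -0.022, 0, 1, 0, 0, 0, 0.0606, -0.0269, 0, 1, 0, 0, 0, 0.0606, -0.0269, -0.03, 1, 0, 0, 0, 0.0606, -0.0269, -0.06, 1, 0, 0, 0, 0.0606, -0.0269, -0.076, 1, 0, 0, 0, 0.0606, -0.0269, -0.076, 1, 0, 0, 0, 0.0606, -0.0269, -0.076, 1]'

```text
t: 6.05
ee_pos: [0.6026, -0.1447, 0.0768]
orientation: [0.694, -0.694, 0.135, -0.135]
ft_force: [0.6, -0.2, -0.7]
gripper_width: 0.482
```

```bash
python3 - <<'E'
from h import *
st=manip.state();print(st["t"],st["ee_pos"],st["ft_force"])
p,T=cam("wrist");save(p,"w3")
p,T=cam("side")
i=cv2.resize(p["img"][130:250,160:320],None,fx=5,fy=5,interpolation=cv2.INTER_CUBIC);p["img"]=i;save(p,"s3")
E
```

```text
6.05 [ 0.6025902  -0.14472928  0.07676916] [ 0.5771924  -0.20005443 -0.68705601]
```

View pics/w3.png

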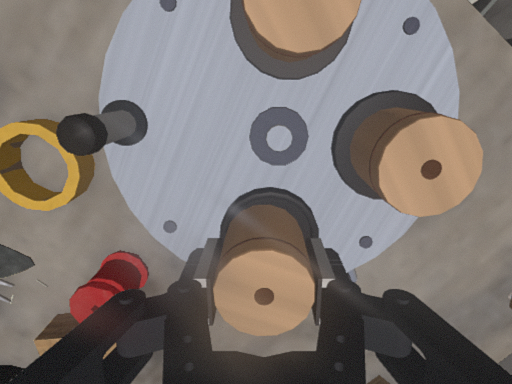

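View pics/s3.png

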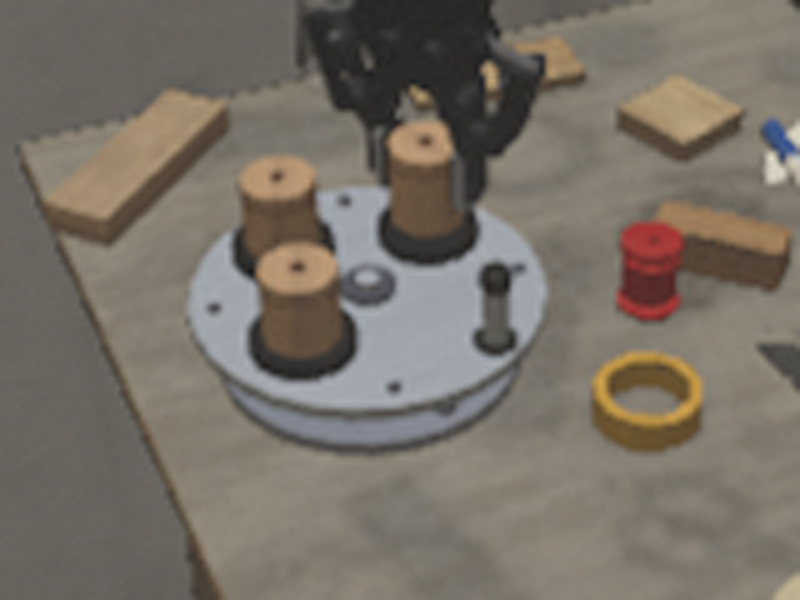

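jog_arm --rows '[0, 0, 0, 0.0005, -0.0025, 0, 1, 0, 0, 0, 0.0005, -0.0025, 0, 1, 0, 0, 0, 0.0005, -0.0025, 0, 1, 0, 0, 0, 0.0005, -0.0025, -0.002, 1, 0, 0, 0, 0.0005, -0.0025, -0.004, 1, 0, 0, 0, 0.0005, -0.0025, -0.006, 1, 0, 0, 0, 0.0005, -0.0025, -0.008, 1, 0, 0, 0, 0.0005, -0.0025, -0.008, 1]'

```text
t: 6.95
ee_pos: [0.6029, -0.1478, 0.0678]
orientation: [0.694, -0.694, 0.135, -0.135]
ft_force: [-0.2, -0.0, -0.5]
gripper_width: 0.482
```

```bash
python3 - <<'E'
from h import *
st=manip.state();print(st["t"],st["ee_pos"],st["ft_force"],st["joint_vel"])
p,T=cam("wrist");save(p,"w4")
i=cv2.resize(p["img"][150:350,140:390],None,fx=3,fy=3,interpolation=cv2.INTER_CUBIC);p["img"]=i;save(p,"w4z")
E
```

```text
6.95 [ 0.60293992 -0.14778487  0.06784697] [-0.18599979 -0.03848595 -0.46151471] [ 0.00202804 -0.00569337 -0.00610848 -0.00174509  0.00555894  0.00075617]
```

View pics/w4z.png

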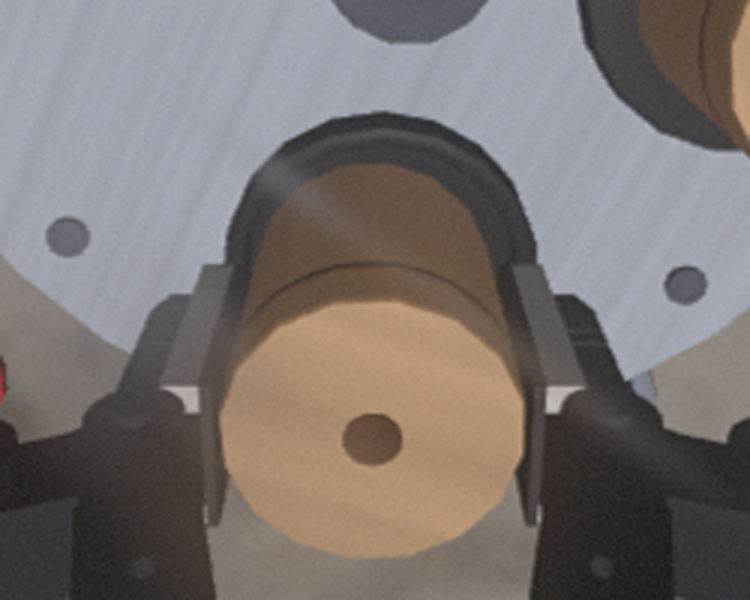

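jog_arm --rows '[0, 0, 0, 0.001, -0.0005, -0.002, 1, 0, 0, 0, 0.001, -0.0005, -0.003, 1, 0, 0, 0, 0.001, -0.0005, -0.004, 1, 0, 0, 0, 0.001, -0.0005, -0.0045, 1, 0, 0, 0, 0.001, -0.0005, -0.005, 1, 0, 0, 0, 0.001, -0.0005, -0.005, 1, 0, 0, 0, 0.001, -0.0005, -0.005, 1, 0, 0, 0, 0.001, -0.0005, -0.005, 1]'

```text
t: 7.8
ee_pos: [0.6042, -0.1484, 0.0633]
orientation: [0.694, -0.694, 0.135, -0.135]
ft_force: [-0.1, 0.1, -1.9]
gripper_width: 0.484
```

jog_arm --rows '[0, 0, 0, 0, 0, 0, 0.45, 0, 0, 0, 0, 0, 0, 0.4, 0, 0, 0, 0, 0, 0, 0.35, 0, 0, 0, 0, 0, 0, 0.3, 0, 0, 0, 0, 0, 0.002, 0.3, 0, 0, 0, 0, 0, 0.015, 0.3, 0, 0, 0, 0, 0, 0.04, 0.3, 0, 0, 0, 0, 0, 0.08, 0.3]'

```text
t: 8.6
ee_pos: [0.603, -0.148, 0.1434]
orientation: [0.694, -0.694, 0.136, -0.134]
ft_force: [0.3, -0.7, -0.2]
gripper_width: 0.7
```

```bash
python3 - <<'E'
from h import *
st=manip.state();print(st["t"],st["ee_pos"],st["ft_force"],st["gripper_width"])
p,T=cam("wrist");save(p,"w5")
c=cloud(p,T);np.savez("w5.npz",c=c,img=p["img"])
p,T=cam("side")
i=cv2.resize(p["img"][130:250,160:320],None,fx=5,fy=5,interpolation=cv2.INTER_CUBIC);p["img"]=i;save(p,"s5")
m=(np.hypot(c[...,0]-.603,c[...,1]+.148)<.03)&(c[...,2]>.085)&(c[...,2]<.115)
t=c[m];print(len(t),np.percentile(t[:,2],[5,25,50,75,95]),(t.min(0)+t.max(0))/2,np.ptp(t,axis=0))
E
```

```text
8.6 [ 0.60303946 -0.14802261  0.1433619 ] [ 0.2699014  -0.68651995 -0.23569233] 0.7002730065064771
3300 [0.09216369 0.09941049 0.09994317 0.10041055 0.10102211] [ 0.60464183 -0.14754926  0.09372078] [0.0414265  0.04162714 0.01742322]
```

View pics/w5.png

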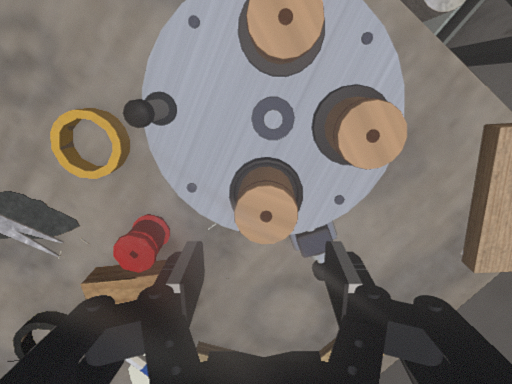

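View pics/s5.png

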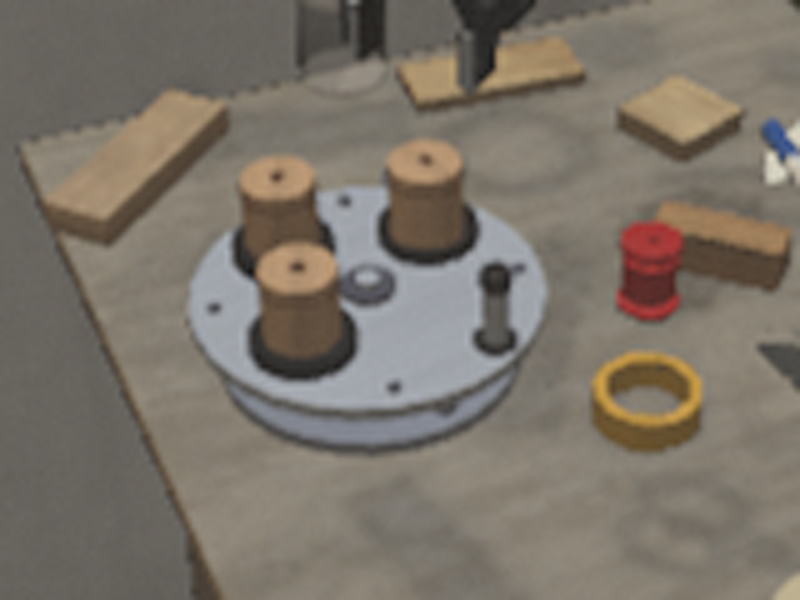

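jog_arm --rows '[0, 0, -1, -0.008, 0.03, 0, 1, 0, 0, -2, -0.017, 0.06, 0, 1, 0, 0, -3, -0.026, 0.09, 0, 1, 0, 0, -5, -0.034, 0.115, 0, 1, 0, 0, -5, -0.034, 0.115, 0, 1, 0, 0, -5, -0.034, 0.115, -0.02, 1, 0, 0, -5, -0.034, 0.115, -0.05, 1, 0, 0, -5, -0.034, 0.115, -0.078, 1]'

```text
t: 9.5
ee_pos: [0.5709, -0.0339, 0.0652]
orientation: [0.688, -0.688, 0.164, -0.166]
ft_force: [0.2, 0.0, -0.2]
gripper_width: -0.002
```

```bash
python3 - <<'E'
from h import *
st=manip.state();print(st["t"],st["ee_pos"],st["ft_force"],st["gripper_width"],np.round(Tw(st)[:3,0],3))
p,T=cam("wrist");save(p,"w6")
p,T=cam("side")
i=cv2.resize(p["img"][130:250,160:320],None,fx=5,fy=5,interpolation=cv2.INTER_CUBIC);p["img"]=i;save(p,"s6")
E
```

```text
9.5 [ 0.57085297 -0.03390481  0.06519911] [ 0.19017383  0.02363759 -0.15294147] -0.001532658979445721 [ 0.891 -0.453  0.002]
```

View pics/w6.png

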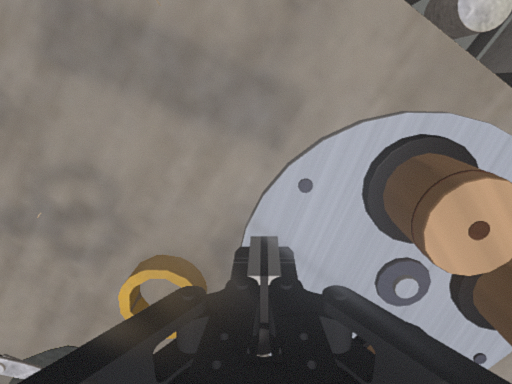

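View pics/s6.png

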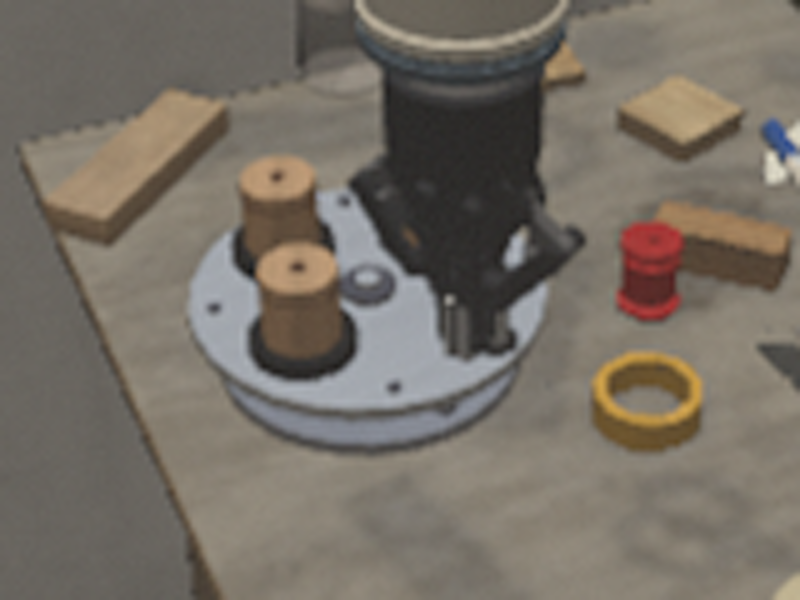

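```bash
cat > arc.py <<'E'
import numpy as np,sys
C=np.array([.6294,-.0975]);P0=np.array([.570,-.0337])-C
def P(a):c,s=np.cos(a),np.sin(a);return np.array([c*P0[0]-s*P0[1],s*P0[0]+c*P0[1]])
def rows(a0,a1,n=8,hold=0):
    o=[]
    for k in range(1,9):
        a=a0+(a1-a0)*min(k,n)/n;d=P(a)-P(a0)
        o.append(f"0, 0, {np.degrees(a-a0):.2f}, {d[0]:.5f}, {d[1]:.5f}, 0, 1")
    return ", ".join(o)
a=0
for b in map(float,sys.argv[1:]):
    print(a,"->",b,"\n",rows(a,b));a=b
E
python3 arc.py 0.28 0.40 0.46
```

```text
0 -> 0.28 
 0, 0, 2.01, -0.00220, -0.00212, 0, 1, 0, 0, 4.01, -0.00432, -0.00431, 0, 1, 0, 0, 6.02, -0.00636, -0.00658, 0, 1, 0, 0, 8.02, -0.00832, -0.00891, 0, 1, 0, 0, 10.03, -0.01020, -0.01132, 0, 1, 0, 0, 12.03, -0.01199, -0.01378, 0, 1, 0, 0, 14.04, -0.01370, -0.01631, 0, 1, 0, 0, 16.04, -0.01532, -0.01890, 0, 1
0.28 -> 0.4 
 0, 0, 0.86, -0.00067, -0.00113, 0, 1, 0, 0, 1.72, -0.00131, -0.00226, 0, 1, 0, 0, 2.58, -0.00194, -0.00341, 0, 1, 0, 0, 3.44, -0.00256, -0.00456, 0, 1, 0, 0, 4.30, -0.00315, -0.00572, 0, 1, 0, 0, 5.16, -0.00373, -0.00690, 0, 1, 0, 0, 6.02, -0.00429, -0.00808, 0, 1, 0, 0, 6.88, -0.00484, -0.00927, 0, 1
0.4 -> 0.46 
 0, 0, 0.43, -0.00027, -0.00060, 0, 1, 0, 0, 0.86, -0.00053, -0.00120, 0, 1, 0, 0, 1.29, -0.00078, -0.00180, 0, 1, 0, 0, 1.72, -0.00103, -0.00240, 0, 1, 0, 0, 2.15, -0.00128, -0.00301, 0, 1, 0, 0, 2.58, -0.00152, -0.00361, 0, 1, 0, 0, 3.01, -0.00176, -0.00422, 0, 1, 0, 0, 3.44, -0.00199, -0.00483, 0, 1
```

jog_arm --rows '[0, 0, 2, -0.0022, -0.0021, 0, 1, 0, 0, 4, -0.0043, -0.0043, 0, 1, 0, 0, 6, -0.0064, -0.0066, 0, 1, 0, 0, 8, -0.0083, -0.0089, 0, 1, 0, 0, 10, -0.0102, -0.0113, 0, 1, 0, 0, 12, -0.012, -0.0138, 0, 1, 0, 0, 14, -0.0137, -0.0163, 0, 1, 0, 0, 16, -0.0153, -0.0189, 0, 1]'

```text
t: 10.4
ee_pos: [0.556, -0.0525, 0.0671]
orientation: [0.704, -0.704, 0.066, -0.068]
ft_force: [1.9, 5.3, -1.0]
gripper_width: 0.0
```

```bash
python3 - <<'E'
from h import *
st=manip.state();print(st["t"],st["ee_pos"],st["ft_force"])
p,T=cam("side")
i=cv2.resize(p["img"][130:250,160:320],None,fx=5,fy=5,interpolation=cv2.INTER_CUBIC);p["img"]=i;save(p,"s7")
E
```

```text
10.4 [ 0.55604914 -0.05246476  0.06714958] [ 1.89796835  5.30521424 -0.99844921]
```

View pics/s7.png

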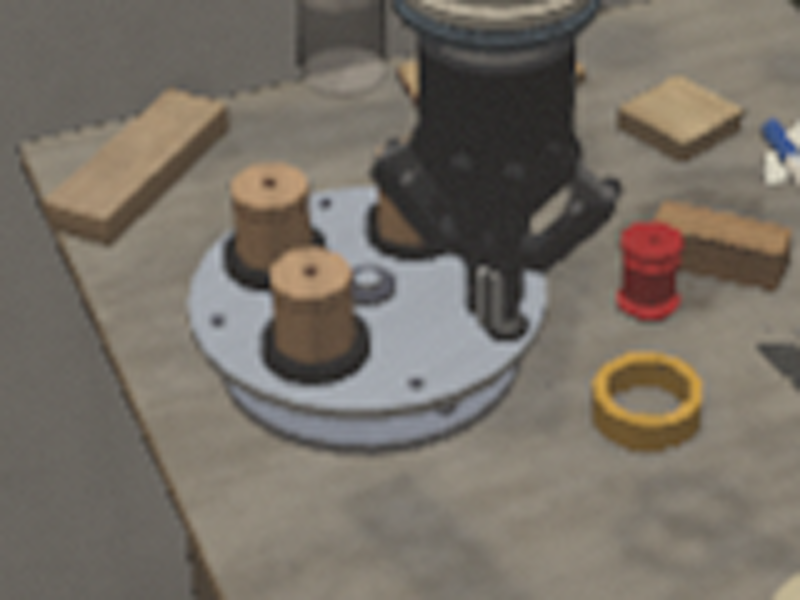

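jog_arm --rows '[0, 0, 0.8, -0.0007, -0.0011, 0, 1, 0, 0, 1.7, -0.0013, -0.0023, 0, 1, 0, 0, 2.6, -0.0019, -0.0034, 0, 1, 0, 0, 3.4, -0.0026, -0.0046, 0, 1, 0, 0, 4.3, -0.0032, -0.0057, 0, 1, 0, 0, 5.2, -0.0037, -0.0069, 0, 1, 0, 0, 6, -0.0043, -0.0081, 0, 1, 0, 0, 6.9, -0.0048, -0.0093, 0, 1]'

```text
t: 11.25
ee_pos: [0.5502, -0.0617, 0.0656]
orientation: [-0.707, 0.707, -0.025, 0.025]
ft_force: [1.7, 3.5, 1.7]
gripper_width: 0.002
```

```bash
python3 - <<'E'
from h import *
st=manip.state();print(st["t"],st["ee_pos"],st["ft_force"])
p,T=cam("top")
c=cloud(p,T).reshape(-1,3)
m=(np.hypot(c[:,0]-.629,c[:,1]+.098)<.1)&(c[:,2]>.085)&(c[:,2]<.11);q=c[m]
ix=((q[:,0]-.478)*1000).astype(int);iy=((q[:,1]+.248)*1000).astype(int);g=np.zeros((300,300),np.uint8);g[ix,iy]=1
n,l=cv2.connectedComponents(cv2.dilate(g,np.ones((5,5))))
for k in range(1,n):
    s=q[l[ix,iy]==k]
    if len(s)<60: continue
    v=s[:,:2].mean(0)-[.6294,-.0975];print(len(s),s.mean(0),np.degrees(np.arctan2(v[1],v[0])),np.hypot(*v))
save(p,"t8")
E
python3 arc.py .4 .429 .458 .487 .516 .545 .574 .603 .632 | grep -v '>' | awk -F, '{print $52,$53,$54}'; python3 arc.py .4 | tail -1 >/dev/null
```

```text
11.25 [ 0.55018986 -0.06170403  0.06559044] [1.73728801 3.53969586 1.72592252]
 22.92  -0.02016  -0.02817
 1.66  -0.00100  -0.00232
 1.66  -0.00093  -0.00235
 1.66  -0.00086  -0.00238
 1.66  -0.00079  -0.00240
 1.66  -0.00072  -0.00242
 1.66  -0.00065  -0.00244
 1.66  -0.00058  -0.00246
 1.66  -0.00051  -0.00248
```

jog_arm --rows '[0, 0, 0.4, -0.0002, -0.0005, 0, 1, 0, 0, 0.7, -0.0004, -0.001, 0, 1, 0, 0, 1.1, -0.0007, -0.0015, 0, 1, 0, 0, 1.4, -0.0009, -0.002, 0, 1, 0, 0, 1.8, -0.0011, -0.0025, 0, 1, 0, 0, 2.1, -0.0013, -0.003, 0, 1, 0, 0, 2.5, -0.0015, -0.0035, 0, 1, 0, 0, 2.9, -0.0017, -0.004, 0, 1]'

```text
t: 12.1
ee_pos: [0.5482, -0.0656, 0.0652]
orientation: [-0.707, 0.707, -0.007, 0.007]
ft_force: [2.3, 4.4, 1.0]
gripper_width: 0.004
```

```bash
python3 - <<'E'
from h import *
st=manip.state();print(st["t"],st["ee_pos"],st["ft_force"])
p,T=cam("side")
c=cloud(p,T).reshape(-1,3)
m=(np.hypot(c[:,0]-.629,c[:,1]+.098)<.1)&(c[:,2]>.095)&(c[:,2]<.104);q=c[m]
print(len(q))
ix=((q[:,0]-.478)*1000).astype(int);iy=((q[:,1]+.248)*1000).astype(int);g=np.zeros((300,300),np.uint8);g[ix,iy]=1
n,l=cv2.connectedComponents(cv2.dilate(g,np.ones((5,5))))
for k in range(1,n):
    s=q[l[ix,iy]==k]
    if len(s)<40: continue
    b=(s.min(0)+s.max(0))/2;v=b[:2]-[.6294,-.0975];print(len(s),b,np.ptp(s,axis=0),np.degrees(np.arctan2(v[1],v[0])),np.hypot(*v))
i=cv2.resize(p["img"][130:250,160:320],None,fx=5,fy=5,interpolation=cv2.INTER_CUBIC);p["img"]=i;save(p,"s8")
E
```

```text
12.1 [ 0.54823705 -0.06562135  0.06523577] [2.31806479 4.35981765 1.03021691]
347
50 [ 0.62782532 -0.15011616  0.09839816] [0.02629994 0.04358837 0.0050203 ] -91.71421303721499 0.052639722148015516
144 [ 0.64045253 -0.03707324  0.09840959] [0.04145861 0.0427985  0.00646513] 79.63472890713572 0.06142924420708122
124 [ 0.68820921 -0.10335858  0.09818861] [0.04080036 0.04240216 0.00622915] -5.68903876184574 0.0591003042958645
```

View pics/s8.png

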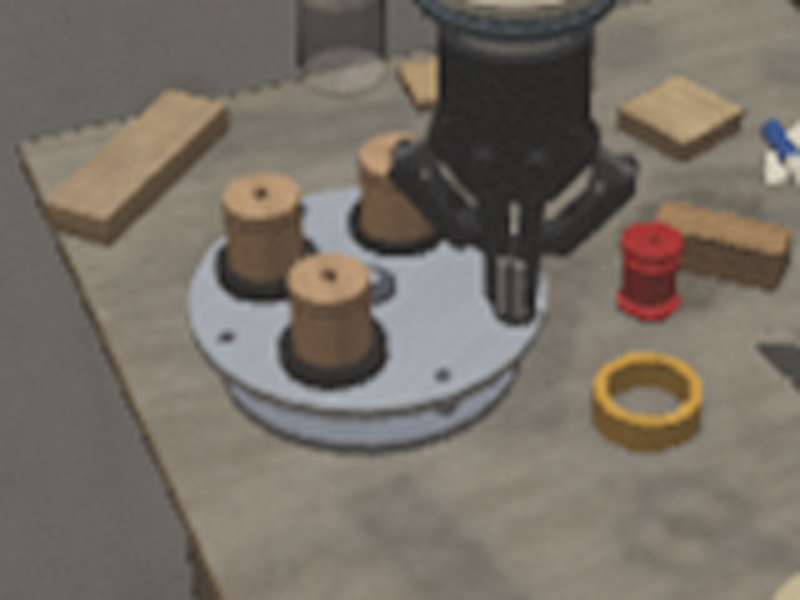

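jog_arm --rows '[0, 0, 0.2, -0.0001, -0.0003, 0, 1, 0, 0, 0.4, -0.0002, -0.0006, 0, 1, 0, 0, 0.6, -0.0003, -0.0009, 0, 1, 0, 0, 0.8, -0.0005, -0.0012, 0, 1, 0, 0, 1, -0.0006, -0.0015, 0, 1, 0, 0, 1.2, -0.0007, -0.0018, 0, 1, 0, 0, 1.4, -0.0008, -0.0021, 0, 1, 0, 0, 1.66, -0.0009, -0.0023, 0, 1]'

```text
t: 12.95
ee_pos: [0.5474, -0.0678, 0.0653]
orientation: [0.707, -0.707, -0.003, 0.003]
ft_force: [2.6, 5.6, 0.0]
gripper_width: -0.005
```

jog_arm --rows '[0, 0, 0.2, -0.0001, -0.0003, 0, 1, 0, 0, 0.4, -0.0002, -0.0006, 0, 1, 0, 0, 0.6, -0.0003, -0.0009, 0, 1, 0, 0, 0.8, -0.0004, -0.0012, 0, 1, 0, 0, 1, -0.0005, -0.0015, 0, 1, 0, 0, 1.2, -0.0006, -0.0018, 0, 1, 0, 0, 1.4, -0.0008, -0.0021, 0, 1, 0, 0, 1.66, -0.0009, -0.0024, 0, 1]'

```text
t: 13.75
ee_pos: [0.5466, -0.0701, 0.0653]
orientation: [0.707, -0.707, -0.013, 0.013]
ft_force: [1.6, 5.4, -0.8]
gripper_width: 0.002
```

jog_arm --rows '[0, 0, 0.2, -0.0001, -0.0003, 0, 1, 0, 0, 0.4, -0.0002, -0.0006, 0, 1, 0, 0, 0.6, -0.0003, -0.0009, 0, 1, 0, 0, 0.8, -0.0004, -0.0012, 0, 1, 0, 0, 1, -0.0005, -0.0015, 0, 1, 0, 0, 1.2, -0.0006, -0.0018, 0, 1, 0, 0, 1.4, -0.0007, -0.0021, 0, 1, 0, 0, 1.66, -0.0008, -0.0024, 0, 1]'

```text
t: 14.55
ee_pos: [0.5457, -0.0728, 0.0653]
orientation: [-0.707, 0.707, 0.024, -0.023]
ft_force: [1.4, 1.1, -0.1]
gripper_width: 0.001
```

jog_arm --rows '[0, 0, 0.2, -0.0001, -0.0003, 0, 1, 0, 0, 0.4, -0.0002, -0.0006, 0, 1, 0, 0, 0.6, -0.0003, -0.0009, 0, 1, 0, 0, 0.8, -0.0004, -0.0012, 0, 1, 0, 0, 1, -0.0005, -0.0015, 0, 1, 0, 0, 1.2, -0.0005, -0.0018, 0, 1, 0, 0, 1.4, -0.0006, -0.0021, 0, 1, 0, 0, 1.66, -0.0007, -0.0024, 0, 1]'

```text
t: 15.35
ee_pos: [0.545, -0.0751, 0.0653]
orientation: [-0.706, 0.706, 0.034, -0.034]
ft_force: [0.2, 2.2, -0.1]
gripper_width: -0.001
```

jog_arm --rows '[0, 0, 0.2, -0.0001, -0.0003, 0, 1, 0, 0, 0.4, -0.0002, -0.0006, 0, 1, 0, 0, 0.6, -0.0002, -0.0009, 0, 1, 0, 0, 0.8, -0.0003, -0.0012, 0, 1, 0, 0, 1, -0.0004, -0.0015, 0, 1, 0, 0, 1.2, -0.0005, -0.0018, 0, 1, 0, 0, 1.4, -0.0006, -0.0021, 0, 1, 0, 0, 1.66, -0.0007, -0.0024, 0, 1]'

```text
t: 16.15
ee_pos: [0.5443, -0.0775, 0.0653]
orientation: [-0.706, 0.706, 0.044, -0.044]
ft_force: [1.4, 3.6, 0.9]
gripper_width: 0.005
```

jog_arm --rows '[0, 0, 0.2, -0.0001, -0.0003, 0, 1, 0, 0, 0.4, -0.0001, -0.0006, 0, 1, 0, 0, 0.6, -0.0002, -0.0009, 0, 1, 0, 0, 0.8, -0.0003, -0.0012, 0, 1, 0, 0, 1, -0.0004, -0.0015, 0, 1, 0, 0, 1.2, -0.0004, -0.0018, 0, 1, 0, 0, 1.4, -0.0005, -0.0021, 0, 1, 0, 0, 1.66, -0.0006, -0.0024, 0, 1]'

```text
t: 16.95
ee_pos: [0.5436, -0.08, 0.0653]
orientation: [-0.705, 0.705, 0.054, -0.054]
ft_force: [-0.5, -0.0, 0.4]
gripper_width: -0.0
```

jog_arm --rows '[0, 0, 0.2, -0.0001, -0.0003, 0, 1, 0, 0, 0.4, -0.0001, -0.0006, 0, 1, 0, 0, 0.6, -0.0002, -0.0009, 0, 1, 0, 0, 0.8, -0.0003, -0.0012, 0, 1, 0, 0, 1, -0.0003, -0.0015, 0, 1, 0, 0, 1.2, -0.0004, -0.0018, 0, 1, 0, 0, 1.4, -0.0005, -0.0021, 0, 1, 0, 0, 1.66, -0.0005, -0.0025, 0, 1]'

```text
t: 17.75
ee_pos: [0.5432, -0.0824, 0.0653]
orientation: [0.704, -0.704, -0.064, 0.064]
ft_force: [0.1, 0.5, -0.2]
gripper_width: -0.001
```

```bash
cat > look.py <<'E'
from h import *
import sys
tag=sys.argv[1]
st=manip.state();print(st["t"],st["ee_pos"],st["ft_force"])
p,T=cam("side")
c=cloud(p,T).reshape(-1,3)
m=(np.hypot(c[:,0]-.629,c[:,1]+.098)<.1)&(c[:,2]>.095)&(c[:,2]<.104);q=c[m]
ix=((q[:,0]-.478)*1000).astype(int);iy=((q[:,1]+.248)*1000).astype(int);g=np.zeros((300,300),np.uint8);g[ix,iy]=1
n,l=cv2.connectedComponents(cv2.dilate(g,np.ones((5,5))))
for k in range(1,n):
    s=q[l[ix,iy]==k]
    if len(s)<40: continue
    b=(s.min(0)+s.max(0))/2;v=b[:2]-[.6294,-.0975];print(len(s),np.round(b,4),np.degrees(np.arctan2(v[1],v[0])),np.hypot(*v))
i=cv2.resize(p["img"][130:250,160:320],None,fx=5,fy=5,interpolation=cv2.INTER_CUBIC);p["img"]=i;save(p,"s"+tag)
p,T=cam("wrist");save(p,"w"+tag)
E
python3 look.py 9
```

```text
17.75 [ 0.54321947 -0.08240103  0.06527149] [ 0.13157045  0.45994765 -0.21019   ]
143 [ 0.6278 -0.0365  0.098 ] 91.54465847213625 0.06102084324895901
103 [ 0.6356 -0.1491  0.0987] -83.13353853010376 0.05195898174734882
126 [ 0.6885 -0.0899  0.0988] 7.320326604333986 0.059580886974832534
```

View pics/w9.png

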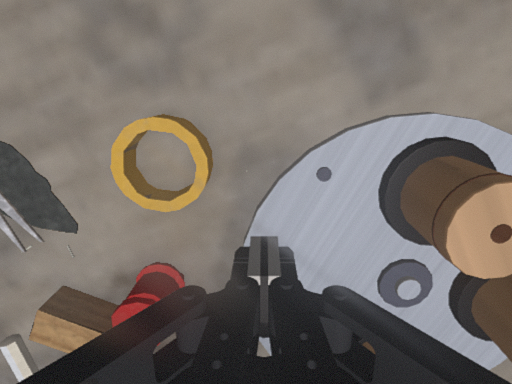

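View pics/s9.png

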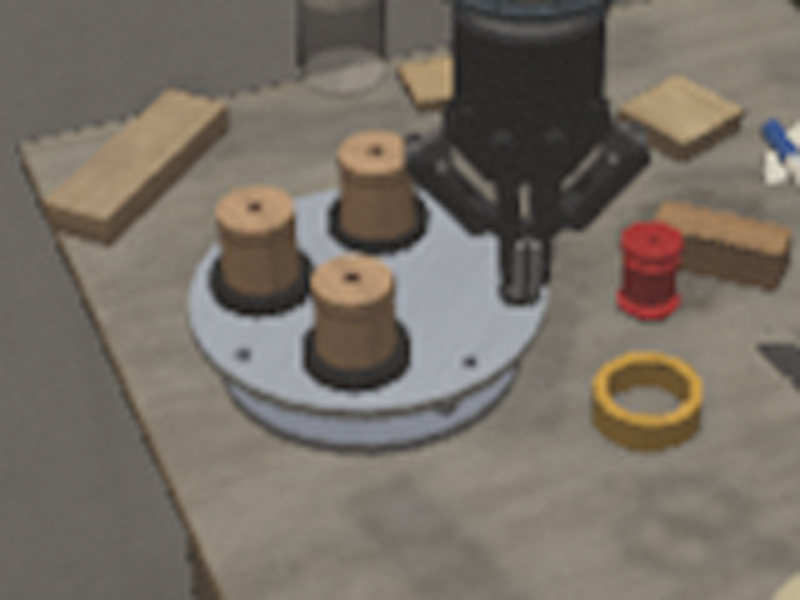

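jog_arm --rows '[0, 0, 0.2, -0.0001, -0.0003, 0, 1, 0, 0, 0.4, -0.0001, -0.0006, 0, 1, 0, 0, 0.6, -0.0002, -0.0009, 0, 1, 0, 0, 0.8, -0.0002, -0.0012, 0, 1, 0, 0, 1, -0.0003, -0.0015, 0, 1, 0, 0, 1.2, -0.0003, -0.0018, 0, 1, 0, 0, 1.4, -0.0004, -0.0021, 0, 1, 0, 0, 1.66, -0.0005, -0.0025, 0, 1]'

```text
t: 18.65
ee_pos: [0.5428, -0.0849, 0.0653]
orientation: [0.703, -0.703, -0.075, 0.075]
ft_force: [1.0, 2.6, 0.0]
gripper_width: -0.0
```

jog_arm --rows '[0, 0, 0.2, 0, -0.0003, 0, 1, 0, 0, 0.4, -0.0001, -0.0006, 0, 1, 0, 0, 0.6, -0.0001, -0.0009, 0, 1, 0, 0, 0.8, -0.0002, -0.0012, 0, 1, 0, 0, 1, -0.0002, -0.0015, 0, 1, 0, 0, 1.2, -0.0003, -0.0018, 0, 1, 0, 0, 1.4, -0.0003, -0.0021, 0, 1, 0, 0, 1.66, -0.0004, -0.0025, 0, 1]'

```text
t: 19.45
ee_pos: [0.5424, -0.0869, 0.0653]
orientation: [0.702, -0.702, -0.085, 0.085]
ft_force: [2.9, 8.3, -0.5]
gripper_width: 0.003
```

jog_arm --rows '[0, 0, 0.2, 0, -0.0003, 0, 1, 0, 0, 0.4, -0.0001, -0.0006, 0, 1, 0, 0, 0.6, -0.0001, -0.001, 0, 1, 0, 0, 0.6, -0.0001, -0.001, 0, 1, 0, 0, 0.6, -0.0001, -0.001, 0, 1, 0, 0, 0.6, -0.0001, -0.001, 0, 1, 0, 0, 0.6, -0.0001, -0.001, 0, 1, 0, 0, 0.6, -0.0001, -0.001, 0, 1]'

```text
t: 20.25
ee_pos: [0.5423, -0.0876, 0.0653]
orientation: [0.702, -0.701, -0.088, 0.088]
ft_force: [2.6, 11.7, 0.4]
gripper_width: 0.002
```

```bash
python3 look.py 10
```

```text
20.25 [ 0.54228883 -0.08762138  0.06527506] [ 2.5916078  11.65131725  0.35286617]
142 [ 0.6263 -0.0361  0.0985] 92.87603457729286 0.06142974487990523
111 [ 0.6363 -0.1512  0.0984] -82.69633796968662 0.05409884148693512
129 [ 0.6883 -0.0897  0.0988] 7.524750645702995 0.05945900405914701
```

jog_arm --rows '[0, 0, 0, 0, -0.0003, 0, 1, 0, 0, 0, 0, -0.0007, 0, 1, 0, 0, 0, 0, -0.0007, 0, 1, 0, 0, 0, 0, -0.0007, 0, 1, 0, 0, 0, 0, -0.0007, 0, 1, 0, 0, 0, 0, -0.0007, 0, 1, 0, 0, 0, 0, -0.0007, 0, 1, 0, 0, 0, 0, -0.0007, 0, 1]'

```text
t: 21.15
ee_pos: [0.5423, -0.0881, 0.0653]
orientation: [0.702, -0.701, -0.088, 0.088]
ft_force: [3.5, 14.1, 0.9]
gripper_width: -0.003
```

```bash
python3 look.py 11
```

```text
21.15 [ 0.54232112 -0.08812999  0.0652897 ] [ 3.47024959 14.09777978  0.91798268]
143 [ 0.6265 -0.0371  0.0982] 92.7832370538154 0.06047364863440281
110 [ 0.6362 -0.1495  0.0984] -82.59428205703989 0.052413835039176945
132 [ 0.6887 -0.0883  0.0984] 8.780114449330929 0.06004778633943618
```

jog_arm --rows '[0, 0, 0, 0, 0.003, 0, 1, 0, 0, 0, 0, 0.01, 0, 1, 0, 0, 0, 0, 0.018, 0, 1, 0, 0, 0, 0, 0.018, 0.03, 1, 0, 0, 0, -0.01, 0.018, 0.07, 1, 0, 0, -8, -0.02, 0.0, 0.1, 1, 0, 0, -16, -0.02, -0.02, 0.1, 1, 0, 0, -24, -0.02, -0.03, 0.1, 1]'

```text
t: 22.05
ee_pos: [0.5225, -0.1201, 0.1665]
orientation: [-0.704, 0.705, -0.061, 0.062]
ft_force: [-0.2, 0.1, -0.5]
gripper_width: -0.003
```

jog_arm --rows '[0, 0, -5, 0, 0, 0, 1, 0, 0, -10, 0, 0, 0, 1, 0, 0, -12, 0, 0, 0, 1, 0, 0, -12, 0, 0, 0, 1, 0, 0, -12, 0, 0, 0, 1, 0, 0, -12, 0, 0, 0, 1, 0, 0, -12, 0, 0, 0, 1, 0, 0, -12, 0, 0, 0, 1]'

```text
t: 22.85
ee_pos: [0.5222, -0.119, 0.1653]
orientation: [-0.695, 0.695, -0.133, 0.133]
ft_force: [0.0, 0.2, -0.6]
gripper_width: 0.0
```

```bash
python3 look.py 12; python3 - <<'E'
from h import *
p,T=cam("wrist");c=cloud(p,T);np.savez("w12.npz",c=c,img=p["img"])
dark=(p["img"].max(2)<75).astype(np.uint8)
n,l,s,ce=cv2.connectedComponentsWithStats(dark)
for k in range(1,n):
    P=np.median(c[l==k],axis=0)
    if s[k,4]>100 and .58<P[0]<.68 and -.28<P[1]<-.18: print(s[k],P,c[l==k].min(0),c[l==k].max(0))
print(manip.spot_in("knob",p)[:2],manip.spot_in("post_top",p)[:2])
E
```

```text
22.85 [ 0.52221881 -0.11902452  0.16527367] [ 0.00161367  0.20999458 -0.64175288]
141 [ 0.6267 -0.0374  0.0983] 92.5519175416942 0.06018929964696455
114 [ 0.635  -0.1491  0.0985] -83.80121496378776 0.05189793129923564
128 [ 0.689  -0.0894  0.0986] 7.750466646183104 0.06018451043314205
[379 215  32  25 132] [ 0.61093715 -0.20368948  0.03555769] [ 0.60993428 -0.21713208  0.02024891] [ 0.63572598 -0.20039259  0.03990177]
[393 242  24  18 302] [ 0.62179998 -0.23480346  0.04032387] [ 0.55250207 -0.24304278  0.02883738] [ 0.63382999 -0.04421287  0.30901916]
[{'xyz': [0.622, -0.2336, 0.0386], 'confidence': 0.76}] [{'xyz': [0.5524, -0.0996, 0.0893], 'confidence': 0.63}]
```

View pics/w12.png

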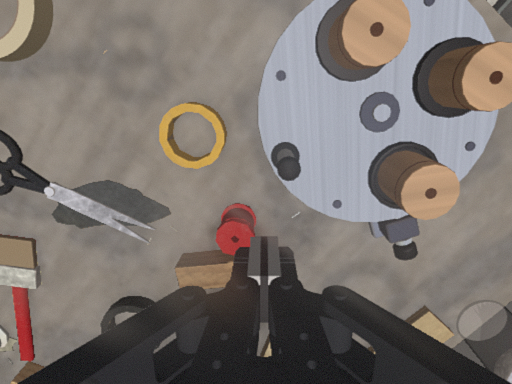

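View pics/s12.png

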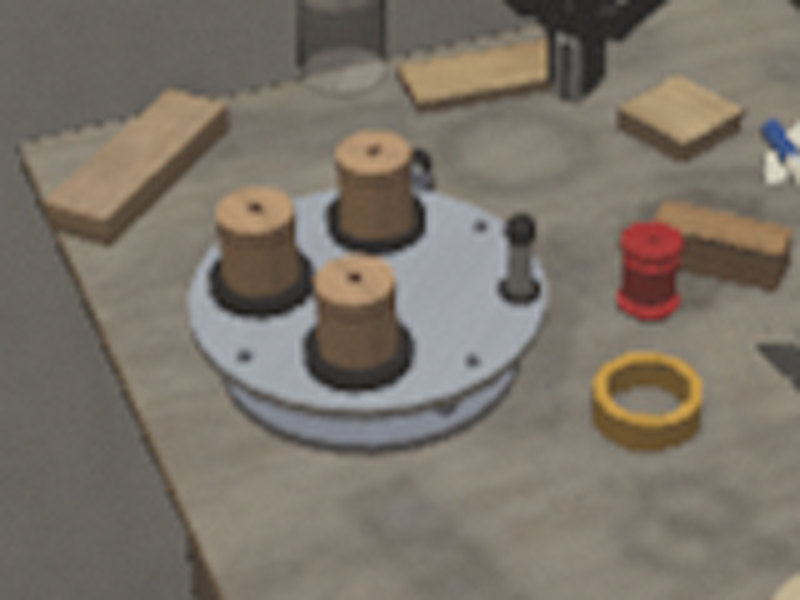

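```bash
python3 -c "
from plant import manip
print(manip.finish_job())"
```

```text
the job is handed in; nothing more can be done
None
```

The blank stands upright in the empty nest, and the table is locked in the next notch. I handed the job in at about 23 s, with the gripper clear of everything.

- **Blank:** I took the 42 mm blank from left of the table, set it in the nest and let go. In the wrist camera its top then stood at about 0.0995 m, level with the two fixed blanks. It is still upright after the turn.
- **Turning the table:** I pushed the post anticlockwise by about 32° with the closed fingers, using small steps near the notch. The readings I took while it turned freely were about 0 to 6 N.
- **Feeling the lock:** The resistance then rose to 8.8 N, 12 N and 14.5 N while the table stayed put. The highest force I read was about 14.5 N, below the 25 N limit. Forces are read only at the end of each 0.8 s move, so I have no reading in between.
- **Seeing the lock:** After I backed away, the wrist camera showed the knob about 5 to 6 mm nearer the axis than before, which fits the plunger having snapped in.
- **Other things:** I did not touch the tape roll, the jar or anything else. I did not measure their positions again at the end.

One disagreement: the wrist camera read about 3 to 4 mm off from the top camera sideways. I placed the blank by comparing it with the nest in the same picture.

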